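Free a cup at the back of a packed kiln shelf

TASK

This kiln shelf is laid out for the next firing, but the small cup at the back still has to be banded. First move the three bottles in front of it onto the ware board, then stand the cup in the middle of the banding wheel, and after that put every bottle back on the kiln shelf at the very place where it stood, upright and not touching its neighbours. The ware is fragile: set each piece down gently without letting it drop, tip nothing over, and leave the kiln posts where they are.

Things in the scene. Friction and masses are not known exactly. Their poses are not given: they have to be found in the camera images.
- bottle_straight: unglazed terracotta bottle with a straight round body, 54 mm in diameter, 140 mm tall; above 92 mm its shoulder slopes in to the neck; its round neck is 28 mm in diameter and straight over the top 40 mm, the place to grip it from above; about 0.26 kg; origin at the centre of its underside, z up. One of the three bottles standing close round the cup
- bottle_square: unglazed terracotta bottle with a square body, 46 by 46 mm and 82 mm high, 130 mm tall over all; a shoulder slopes in to the neck; its round neck is 28 mm in diameter and straight over the top 40 mm, the place to grip it from above; about 0.26 kg; origin at the centre of its underside, z up, x and y square to the sides
- bottle_globe: unglazed terracotta bottle with a ball-shaped body, 58 mm across at its widest (42 mm up) on a foot of 34 mm diameter, 120 mm tall; its round neck is 28 mm in diameter and straight over the top 40 mm, the place to grip it from above; about 0.26 kg; origin at the centre of its underside, z up
- cup: small unglazed terracotta cup without a handle, open at the top, 56 mm outside diameter (straight-sided from 10 mm up), 55 mm tall, walls 4 mm, about 0.11 kg; origin at the centre of its underside, z up. It stands at the far part of the kiln shelf, the three bottles about 74 mm (centre to centre) from it on the side towards the robot, too close for fingers to get down round it until they are gone
- kiln_shelf: cream cordierite kiln shelf lying fixed on the table, 255 by 255 mm, 16 mm thick; origin at the centre of its underside, so its top is 16 mm above the origin; x points to its far side, where the cup is. The three bottles, the cup and the posts start on it
- ware_board: plywood ware board lying fixed on the table to one side of the kiln shelf (left or right), 300 mm along its x, 130 mm along its y, 18 mm thick, bare at the start; origin at the centre of its underside, so its top is 18 mm above the origin. The side area for the bottles
- wheel_head: head of the banding wheel, an iron hand turntable; origin at the centre of its flat top face; the round head is 180 mm in diameter, its top 75 mm above the table, on a narrower foot; it stands on the other side of the kiln shelf from the ware board. The head turns easily about the upright axis, the foot is fixed; z up
- post_1: kiln post, a square cream prop 38 by 38 mm, 150 mm tall, standing loose on the kiln shelf at its far left corner; origin at the centre of its underside, z up. To be left alone
- post_2: kiln post, a square cream prop 38 by 38 mm, 150 mm tall, standing loose on the kiln shelf at its far right corner; origin at the centre of its underside, z up. To be left alone
- post_3: kiln post, a square cream prop 38 by 38 mm, 150 mm tall, standing loose on the kiln shelf near the middle of the edge towards the robot; origin at the centre of its underside, z up. To be left alone
Mind the look-alikes: they are no part of the job. Leave any purple look-alike of the bottle_square alone.

How it is judged:
By the outcome, as a careful person would: the job done as asked, in the order asked, and still so for the second after the job is handed in, with the robot touching nothing.
It also fails if it takes over 136 s, if anything falls off the work surface, if the arm or the gripper's body presses on something with over 40 N, if the wrist force passes 120 N, or if a joint passes its speed limit or range.

ROBOT

A 7-joint arm with a two-finger parallel gripper is mounted at the origin on the work surface. World frame = base frame: x ahead of the robot, y to its left, z up, the work surface at z = 0. Lengths are in m, angles in degrees, forces in N, time in s.
With the tool pointing down it reaches from about 0.425 to 1.025 m from the base axis. Payload 3.6 kg.
Tool frame: the origin (TCP) lies on the mounting face of the last link; the fingertips stand 173 mm ahead of it and the grasp point (between the pads) lies 155 mm ahead of it; z points along the fingers, y is the line along which they close (so a half turn about z gives the same grasp; the last joint's range is limited). The gripper opens to 85 mm and grips with 20 to 120 N. Pads are 22 mm wide; open, the fingers measure 114 mm over their backs; the gripper's body (76 mm by 85 mm) begins 54 mm behind the grasp point. The pads swing forward as they close: fully open they stand 13 mm farther back than shut.
Start: joints at [-71.82, 33.873, 2.773, 92.16, -1.908, 54.013, -1.931], TCP at [0.29, 0.665, 0.405] pointing down, gripper open.
Joint ranges: [-153.93, 153.93], [-27.13, 128.08], [-72.61, 78.16], [10.71, 143.7], [-87.88, 267.88], [4.46, 118.87], [-176.78, 176.78]. Speed limits (degrees/s): [147.25, 147.25, 180, 180, 180, 180, 180].

INTERFACE

Orientations are given as a 3x3 rotation matrix whose columns are the frame's x, y, z axes.
In Python, from plant import bot gives the robot as it stands.
- The arm moves only by the shell command python3 -m inch 'ROWS' [FORCE]. ROWS is a JSON object of lists of equal length, an entry for each row: "jaw": the opening, from 0 (shut) to 1 (fully open); "linear": the shift along the tool's x, y, z in cm, a list of three; "angular": the turn, a rotation vector about the tool's x, y, z in degrees, a list of three. A call has 1 to 5 rows; each row shifts and turns the commanded pose from where the row before left it, along the tool's axes as they then stand; what a row does not reach is not made up. A row lasts 1/8 s, in which the tool goes at most 62.5 mm and 10.7 degrees, less where a joint would pass 70% of its speed; a pose out of reach is approached as far as the arm can. A call is refused whole if a number of a shift passes 6.25 or a number of a turn 10.7, either way. A call with a gripper value outside its range is refused whole. The fingers move at their own pace and stop on an object; FORCE is the grip in N (left out, the last holds). Time passes only in rows, so rows that do not move let the fingers close. It gives the time, the measured TCP pose, the force, the opening and the grip force at its end, in the units of the state.
- bot.state(): the state, without advancing time (a new reading comes with each control period).
- bot.read_camera(name): name is "scene" or "top" or "wrist"; returns a dict with "img" (400x640x3 uint8, red, green, blue), "fov_y" (degrees; the focal length in pixels is half the picture's height over the tangent of half this angle, whatever the lens; pixels are square), "cx", "cy" (the principal point, pixels), "xyz" and "attitude" of the camera in the world. Camera axes: x right, y down, z forward; pixel columns grow to the right and rows downward; lengths in m; the calibration is good to about 2 mm. The wrist camera is an equidistant fisheye: a pixel r from the principal point sees the ray r / f radians off the axis. A picture is of the moment at which its call begins. There is no depth.
- bot.hand_in(): hands the job in; it is judged then, once.
The state is a dict: "t": time; "joint_positions": joint angles; "joint_vel": joint speeds; "effort": joint torques, N m; "tool_pos": TCP position; "ee_rot": TCP orientation; "force": force on the tool from outside, world axes, zero at the start; "wrist_torque": the same for the moment, N m; "opening": finger opening in m; "finger_force": force on a finger pad.
Only numpy, scipy, OpenCV 4.12 (cv2) and the standard library are available. Lean on these libraries where they do the work, as an engineer would, in place of code of your own. Each camera call takes 0.05 s, during which the arm holds its last target. There are 200 camera calls.

## Working session

There is one attempt and no reset: what is moved stays moved. The work goes in short steps, Python scripts to look and compute and a shell command to move; the robot and the scene stay as the last step left them, time stands still between calls to the robot, and variables do not carry over. Pictures are saved under pics/ and viewed, at most 18 in all, crops included, and the job is handed in when it is done.

```bash
mkdir -p pics; ls
python3 - <<'E'
from plant import bot
import cv2
s=bot.state();print(s['t'],s['tool_pos'],s['ee_rot'],s['opening'],s['force'])
for n in("scene","top"):
    c=bot.read_camera(n);print(n,{k:v for k,v in c.items() if k!='img'})
    cv2.imwrite(f'pics/{n}0.png',c['img'][:,:,::-1])
E
```

```text
pics
0.0 [0.28930535 0.66429059 0.40354794] [[-9.16830158e-01  3.99276668e-01 -7.77157179e-04]
 [ 3.99277406e-01  9.16827787e-01 -2.08868470e-03]
 [-1.21443772e-04 -2.22527043e-03 -9.99997517e-01]] 0.08541152270617512 [-0.05080485  0.14148076  0.42754487]
scene {'fov_y': 51.34027448257504, 'cx': 314.13882745459597, 'cy': 194.89724709802647, 'xyz': array([ 1.27454448, -0.04976391,  0.74790246]), 'attitude': array([[ 0.08469321,  0.68201271, -0.7264198 ],
       [ 0.9963119 , -0.04788836,  0.07119903],
       [ 0.01377159, -0.72977077, -0.6835532 ]])}
top {'fov_y': 57.60912054201761, 'cx': 316.19520783566526, 'cy': 196.22152385930974, 'xyz': array([ 0.38183639, -0.00577196,  0.92103329]), 'attitude': array([[-0.06012289, -0.97424093,  0.21734732],
       [-0.99818193,  0.0596071 , -0.00893459],
       [-0.004251  , -0.21748934, -0.97605344]])}
```

View pics/scene0.png

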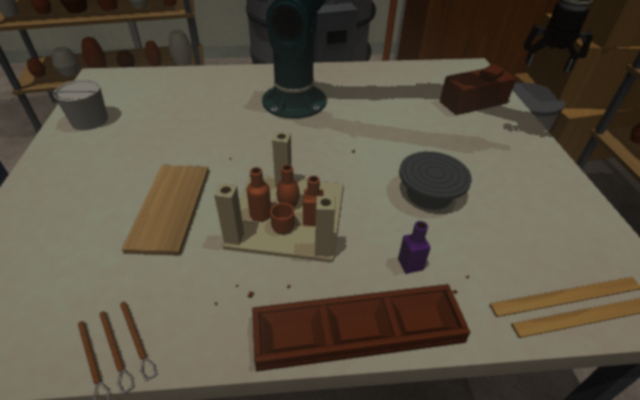

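View pics/top0.png

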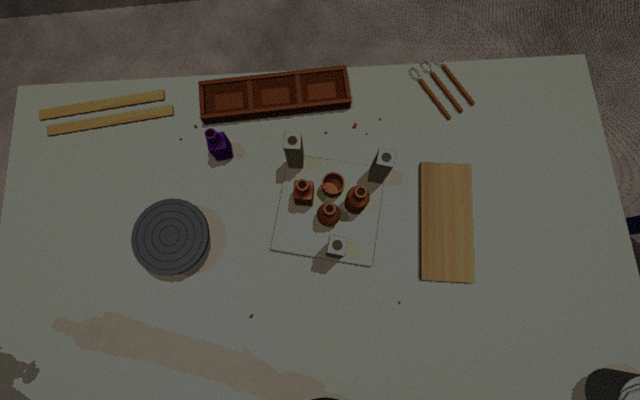

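Scene and top views: the shelf has straight bottle, globe, square bottle, cup and three posts; the wheel is at left (+y), top (171,236), and the ware board at right, top (446,222).
Could be taken for the square bottle: terracotta at top (303,192) and purple at (217,145), so I choose the terracotta one. For the cup: the cup at (333,184) and the grey bucket at scene (82,105), so I choose the small cup. For bottles there are straight (357,200) and globe (329,213), and the post holes at (293,138), (389,155) and (337,245). Next is a close crop to check.

```bash
cat > h.py <<'E'
from plant import bot
import cv2, numpy as np
def f(c): return 200/np.tan(np.radians(c['fov_y']/2))
def px2w(c,u,v,z,fish=False):
    d=np.array([(u-c['cx'])/f(c),(v-c['cy'])/f(c),1.])
    if fish:
        r=np.hypot(d[0],d[1]); d=np.array([d[0]/r*np.sin(r),d[1]/r*np.sin(r),np.cos(r)]) if r>0 else d
    d=c['attitude']@d; o=c['xyz']; return o+d*(z-o[2])/d[2]
def w2px(c,p,fish=False):
    q=c['attitude'].T@(np.array(p)-c['xyz'])
    if fish:
        r=np.hypot(q[0],q[1]);t=np.arctan2(r,q[2]);return c['cx']+f(c)*t*q[0]/r,c['cy']+f(c)*t*q[1]/r
    return c['cx']+f(c)*q[0]/q[2],c['cy']+f(c)*q[1]/q[2]
def crop(img,u0,v0,u1,v1,k,name,grid=10):
    a=img[v0:v1,u0:u1,::-1]
    a=cv2.resize(a,None,fx=k,fy=k,interpolation=cv2.INTER_CUBIC)
    a=cv2.convertScaleAbs(a,alpha=1.5)
    for u in range(u0,u1,grid): cv2.line(a,((u-u0)*k,0),((u-u0)*k,6),(0,255,0),1); (u%20==0) and cv2.putText(a,str(u),((u-u0)*k,18),0,.4,(0,0,255),1)
    for v in range(v0,v1,grid): cv2.line(a,(0,(v-v0)*k),(6,(v-v0)*k),(0,255,0),1); (v%20==0) and cv2.putText(a,str(v),(8,(v-v0)*k+4),0,.4,(0,0,255),1)
    cv2.imwrite('pics/'+name,a)
E
python3 - <<'E'
from h import *
c=bot.read_camera('top')
crop(c['img'],260,125,410,275,4,'crop_top.png')
for n,u,v,z in [('sq',304,183,.146),('gl',331,208,.136),('st',360,189,.156),('cup',333,181,.071),('p1',291,136,.166),('p2',390,156,.166),('p3',338,241,.166),('wheel',171,234,.075),('sA',306,156,.016),('sB',383,168,.016),('sC',373,265,.016),('sD',271,251,.016),('bA',421,162,.018),('bB',470,164,.018),('bC',474,282,.018),('bD',421,280,.018)]:
    print(n,px2w(c,u,v,z).round(4))
E
```

```text
sq [0.5858 0.0121 0.146 ]
gl [ 0.5282 -0.0438  0.136 ]
st [ 0.5624 -0.1083  0.156 ]
cup [ 0.6063 -0.0563  0.071 ]
p1 [0.6894 0.0347 0.166 ]
p2 [ 0.6298 -0.1786  0.166 ]
p3 [ 0.4524 -0.052   0.166 ]
wheel [0.5008 0.33   0.075 ]
sA [0.6925 0.0061 0.016 ]
sB [ 0.6476 -0.1914  0.016 ]
sC [ 0.4029 -0.1423  0.016 ]
sD [0.4519 0.1056 0.016 ]
bA [ 0.6571 -0.2909  0.018 ]
bB [ 0.6439 -0.4168  0.018 ]
bC [ 0.3481 -0.3813  0.018 ]
bD [ 0.3604 -0.2544  0.018 ]
```

View pics/crop_top.png

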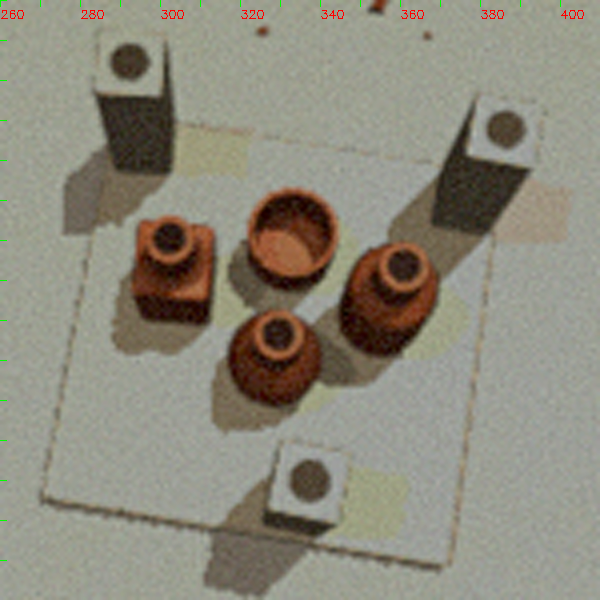

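The crop confirms it: square (302,184), globe (329,209), straight (361,191) and the open cup (333,183). All of them are terracotta and stand on the shelf. I'll work out their positions next.

```bash
cat >> h.py <<'E'
def go(x,y,gz,off=.155):
    """tool shift in cm to bring grasp point to x,y,gz (world)"""
    s=bot.state();R=np.array(s['ee_rot']);g=np.array(s['tool_pos'])+R[:,2]*off
    return ((R.T@(np.array([x,y,gz])-g))*100).round(2)
E
python3 - <<'E'
from h import *
c=bot.read_camera('top')
P={}
for n,x,y,z in [('sq',170,238,.146),('gl',277,336,.136),('st',405,266,.156),('cup',293,235,.071),('p1',130,62,.166),('p2',506,130,.166),('p3',310,482,.166)]:
    P[n]=px2w(c,260+(x+.5)/4-.5,125+(y+.5)/4-.5,z); print(n,P[n].round(4), np.linalg.norm((P[n]-P.get('cup',P[n]))[:2]).round(4))
for n in('sq','gl','st'): print(n,np.linalg.norm((P[n]-P['cup'])[:2]).round(4))
s=c=bot.read_camera('scene')
for n in P: print(n,np.round(w2px(s,P[n]),1))
crop(s['img'],210,120,360,260,4,'crop_scene.png')
print(go(.53,-.06,.30))
E
```

```text
sq [0.5835 0.0164 0.146 ] 0.0
gl [ 0.5271 -0.0391  0.136 ] 0.0
st [ 0.5576 -0.1098  0.156 ] 0.0
cup [ 0.6004 -0.0556  0.071 ] 0.0
p1 [0.6796 0.0326 0.166 ] 0.1186
p2 [ 0.6277 -0.1699  0.166 ] 0.1175
p3 [ 0.4441 -0.0496  0.166 ] 0.1564
sq 0.074
gl 0.0751
st 0.069
sq [313.7 178.9]
gl [287.7 167.3]
st [256.  170.4]
cup [282.6 210. ]
p1 [325.9 202.3]
p2 [225.8 189.7]
p3 [281.6 136. ]
[-50.98 -56.81  -5.02]
```

View pics/crop_scene.png

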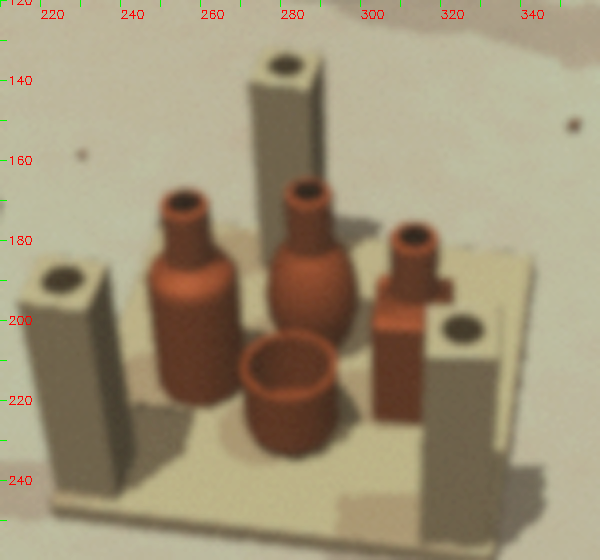

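The scene view agrees: predicted necks st (256,170), gl (288,167) and sq (314,179) all fall on the mouths. Cup rim centre is at (282,211), about 2 mm farther out than I estimated. I'll move over the group now.

```bash
R='python3 -m inch'
python3 -m inch '{"jaw":[0.5,0.5,0.5,0.5,0.5],"linear":[[-3.4,-3.8,-0.4],[-3.4,-3.8,-0.4],[-3.4,-3.8,-0.4],[-3.4,-3.8,-0.4],[-3.4,-3.8,-0.4]],"angular":[[0,0,0],[0,0,0],[0,0,0],[0,0,0],[0,0,0]]}' 40
python3 -m inch '{"jaw":[0.5,0.5,0.5,0.5,0.5],"linear":[[-3.4,-3.8,-0.3],[-3.4,-3.8,-0.3],[-3.4,-3.8,-0.3],[-3.4,-3.8,-0.3],[-3.4,-3.8,-0.3]],"angular":[[0,0,0],[0,0,0],[0,0,0],[0,0,0],[0,0,0]]}'
python3 -m inch '{"jaw":[0.5,0.5,0.5,0.5,0.5],"linear":[[-3.4,-3.8,-0.3],[-3.4,-3.8,-0.3],[-3.4,-3.8,-0.3],[-3.4,-3.8,-0.3],[-3.4,-3.8,-0.3]],"angular":[[0,0,0],[0,0,0],[0,0,0],[0,0,0],[0,0,0]]}'
python3 -m inch '{"jaw":[0.5,0.5],"linear":[[0,0,0],[0,0,0]],"angular":[[0,0,0],[0,0,0]]}'
python3 - <<'E'
from h import *
c=bot.read_camera('wrist')
for n,p in dict(sq=[.5835,.0164,.146],gl=[.5271,-.0391,.136],st=[.5576,-.1098,.156],cup=[.602,-.055,.071],p1=[.6796,.0326,.166],p2=[.6277,-.1699,.166],p3=[.4441,-.0496,.166]).items(): print(n,np.round(w2px(c,p,True),1))
cv2.imwrite('pics/w1.png',cv2.convertScaleAbs(c['img'][:,:,::-1],alpha=1.4))
s=bot.state();print(s['tool_pos'],s['ee_rot'],s['joint_positions'],s['opening'],s['t'],c['xyz'],f(c),c['cx'],c['cy'])
E
```

```text
t: 0.88
tool_pos: [0.3699, 0.4209, 0.4249]
ee_rot: [[-0.917, 0.399, 0.0], [0.399, 0.917, 0.0], [-0.0, 0.0, -1.0]]
force: [0.4, -0.2, -0.9]
opening: 0.0424
finger_force: 0.0
t: 1.5
tool_pos: [0.4498, 0.1789, 0.44]
ee_rot: [[-0.917, 0.399, 0.001], [0.399, 0.917, 0.0], [-0.0, 0.001, -1.0]]
force: [0.3, -0.2, 0.0]
opening: 0.043
finger_force: 0.0
t: 2.12
tool_pos: [0.5298, -0.0631, 0.455]
ee_rot: [[-0.917, 0.399, 0.001], [0.399, 0.917, 0.0], [-0.0, 0.0, -1.0]]
force: [1.3, 0.4, 0.5]
opening: 0.0427
finger_force: 0.0
t: 2.38
tool_pos: [0.5293, -0.0612, 0.4545]
ee_rot: [[-0.917, 0.399, -0.001], [0.399, 0.917, 0.001], [0.001, 0.0, -1.0]]
force: [0.6, 0.0, 0.6]
opening: 0.0427
finger_force: 0.0
sq [408.8 207.6]
gl [334.3 175.2]
st [279.1 237.8]
cup [342.5 223. ]
p1 [451.4 285.7]
p2 [257.3 316. ]
p3 [285.3  98.7]
[ 0.52918897 -0.06033451  0.45445916] [[-9.17472826e-01  3.97797651e-01 -8.01368020e-04]
 [ 3.97796993e-01  9.17473053e-01  8.65839581e-04]
 [ 1.07966252e-03  4.75602498e-04 -9.99999304e-01]] [-10.09024038  16.91600986  14.77712864 114.49785824  -5.6784965
  49.30399357  74.34654054] 0.042615604180632545 2.425 [ 0.45884415 -0.02942019  0.42384687] 309.70691628693146 315.1024735082503 198.87431491678257
```

View pics/w1.png

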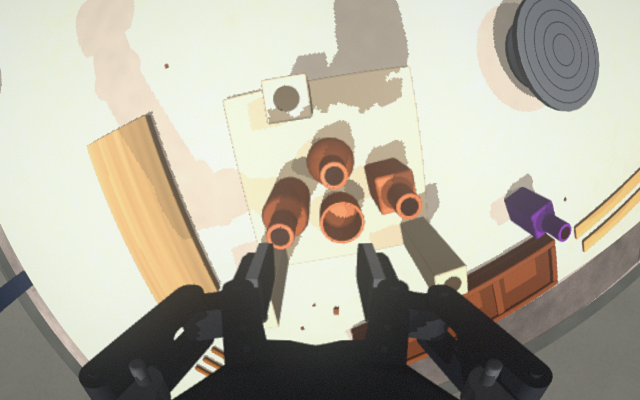

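The wrist view shows the mouths at st (281,235), gl (334,174.5), sq (408,206) and cup (342,219), all within about 3 px of prediction. I'll merge both measurements.

Run:
```python
from h import *
c=bot.read_camera('wrist')
crop(c['img'],230,140,450,300,3,'w1c.png')
for n,u,v,z in [('sq',408,206,.146),('gl',334,174.5,.136),('st',281,235,.156),('cup',342,219,.071),('p1',452,283,.166),('p3',286,98,.166)]: print(n,px2w(c,u,v,z,True).round(4))
print(go(.557,-.108,.21))
```

```text
sq [0.5813 0.0171 0.146 ]
gl [ 0.5261 -0.0382  0.136 ]
st [ 0.5556 -0.1059  0.156 ]
cup [ 0.5967 -0.0526  0.071 ]
p1 [0.6761 0.0351 0.166 ]
p3 [ 0.4437 -0.0481  0.166 ]
[-4.49 -3.32  8.94]
```

View pics/w1c.png

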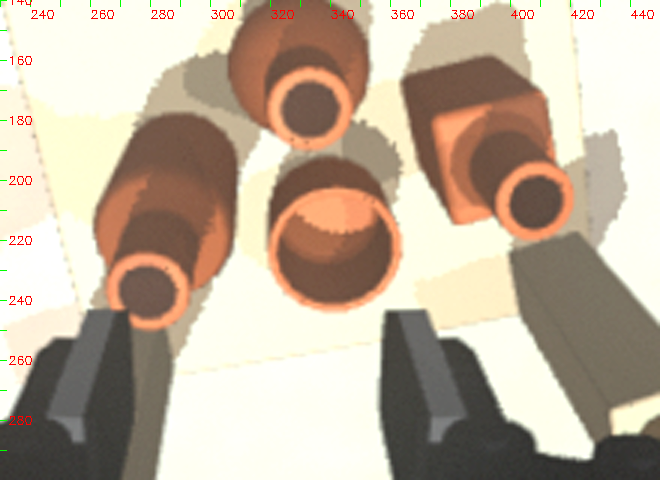

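Refined from the crop: sq (407.8,207.2), gl (333.2,176.2), st (279.2,236.8), cup (341.2,222.8), all within 1.3 px of prediction. I'll use st (.557,-.109), gl (.527,-.039), sq (.583,.0165) and cup (.602,-.055). The straight bottle goes first.

```bash
python3 -m inch '{"jaw":[0.5,0.5,0.5,0.5],"linear":[[-2.25,-1.7,2.5],[-2.25,-1.7,2.5],[0,0,2],[0,0,0]],"angular":[[0,0,0],[0,0,0],[0,0,0],[0,0,0]]}'
python3 - <<'E'
from h import *
print(go(.557,-.109,.140))
E
```

```text
t: 2.98
tool_pos: [0.5566, -0.1091, 0.3831]
ee_rot: [[-0.918, 0.397, -0.004], [0.397, 0.918, 0.001], [0.004, -0.001, -1.0]]
force: [-0.1, 0.8, -0.1]
opening: 0.0425
finger_force: 0.0
[-0.14  0.04  8.81]
```

```bash
python3 -m inch '{"jaw":[0.5,0.5,0.5,0.5,0.5],"linear":[[-0.1,0,2.5],[0,0,2.5],[0,0,2.5],[0,0,1.3],[0,0,0]],"angular":[[0,0,0],[0,0,0],[0,0,0],[0,0,0],[0,0,0]]}' 
python3 -m inch '{"jaw":[0.4,0.3,0.2,0.2,0.2],"linear":[[0,0,0],[0,0,0],[0,0,0],[0,0,0],[0,0,0]],"angular":[[0,0,0],[0,0,0],[0,0,0],[0,0,0],[0,0,0]]}' 40
python3 - <<'E'
from h import *
s=bot.state();print(s['tool_pos'],s['ee_rot'],s['opening'],s['finger_force'],s['force'])
E
```

```text
t: 3.6
tool_pos: [0.5581, -0.1103, 0.2967]
ee_rot: [[-0.917, 0.398, -0.001], [0.398, 0.917, 0.001], [0.001, 0.0, -1.0]]
force: [0.3, 0.4, -0.5]
opening: 0.0428
finger_force: 0.0
t: 4.22
tool_pos: [0.5588, -0.1111, 0.298]
ee_rot: [[-0.917, 0.399, 0.003], [0.399, 0.917, 0.0], [-0.003, 0.001, -1.0]]
force: [-0.2, 0.5, 5.9]
opening: 0.0268
finger_force: 40.5
[ 0.55884912 -0.11108097  0.29800467] [[-9.16841266e-01  3.99242521e-01  2.73897813e-03]
 [ 3.99244082e-01  9.16844677e-01  2.55447111e-05]
 [-2.50101899e-03  1.11694126e-03 -9.99996249e-01]] 0.02683427291348383 40.476673694938654 [-0.23484818  0.50975477  5.89917925]
```

```bash
python3 -m inch '{"jaw":[0.2,0.2,0.2,0.2,0.2],"linear":[[0,0,-0.5],[0,0,-2],[0,0,-5],[0,0,-5],[0,0,-5]],"angular":[[0,0,0],[0,0,0],[0,0,0],[0,0,0],[0,0,0]]}' 
python3 -m inch '{"jaw":[0.2,0.2,0.2,0.2,0.2],"linear":[[-2.56,-4.06,0],[-2.56,-4.06,0],[-2.56,-4.06,0],[-2.56,-4.06,0],[-2.56,-4.06,0]],"angular":[[0,0,0],[0,0,0],[0,0,0],[0,0,0],[0,0,0]]}' 
python3 -m inch '{"jaw":[0.2,0.2,0.2,0.2,0.2],"linear":[[0,0,0],[0,0,4],[0,0,5],[0,0,4.5],[0,0,2.5]],"angular":[[0,0,0],[0,0,0],[0,0,0],[0,0,0],[0,0,0]]}'
python3 - <<'E'
from h import *
c=bot.read_camera('wrist'); crop(c['img'],150,100,550,400,2,'w2.png',20)
E
```

```text
t: 4.85
tool_pos: [0.5572, -0.111, 0.4725]
ee_rot: [[-0.917, 0.4, -0.002], [0.4, 0.917, 0.0], [0.002, -0.001, -1.0]]
force: [1.5, 0.5, -2.6]
opening: 0.0268
finger_force: 40.2
t: 5.48
tool_pos: [0.5938, -0.3494, 0.4707]
ee_rot: [[-0.917, 0.399, -0.002], [0.399, 0.917, 0.001], [0.003, 0.0, -1.0]]
force: [0.8, 0.3, -2.6]
opening: 0.027
finger_force: 40.2
t: 6.1
tool_pos: [0.5931, -0.3461, 0.3081]
ee_rot: [[-0.917, 0.398, -0.006], [0.398, 0.917, 0.004], [0.007, 0.001, -1.0]]
force: [-0.3, -0.2, -2.7]
opening: 0.0275
finger_force: 40.3
```

View pics/w2.png

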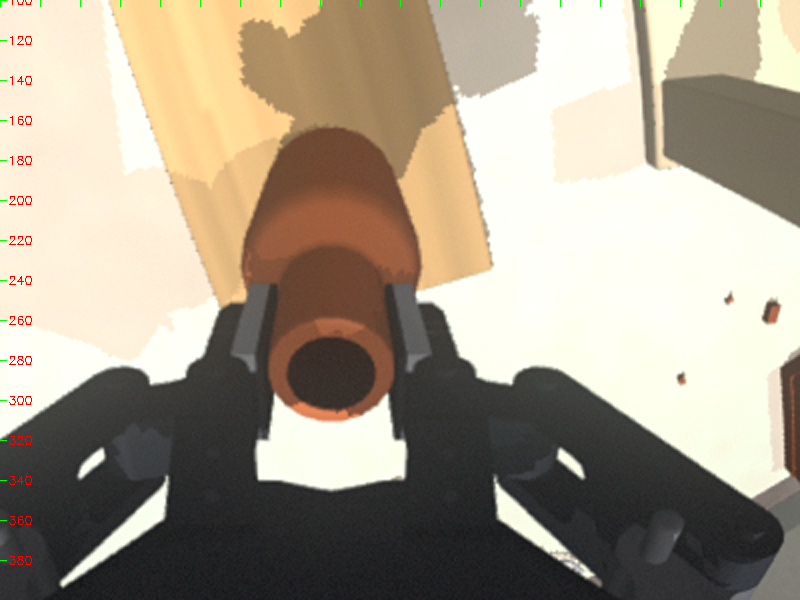

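The picture shows the straight bottle held upright over the far part of the board (board corner at about (395,234)). I'll lower it softly now.

```bash
python3 -m inch '{"jaw":[0.2,0.2,0.2,0.2,0.2],"linear":[[0,0,0.7],[0,0,0.3],[0,0,0.2],[0,0,0.1],[0,0,0]],"angular":[[0,0,0],[0,0,0],[0,0,0],[0,0,0],[0,0,0]]}'
```

```text
t: 6.78
tool_pos: [0.5947, -0.3486, 0.3001]
ee_rot: [[-0.917, 0.399, 0.002], [0.399, 0.917, -0.001], [-0.002, 0.0, -1.0]]
force: [-0.5, 0.9, 3.0]
opening: 0.027
finger_force: 40.9
```

```bash
python3 -m inch '{"jaw":[0.3,0.4,0.5,0.5,0.5],"linear":[[0,0,0],[0,0,0],[0,0,0],[0,0,-1.6],[0,0,-5]],"angular":[[0,0,0],[0,0,0],[0,0,0],[0,0,0],[0,0,0]]}' 
python3 -m inch '{"jaw":[0.5,0.5,0.5],"linear":[[3.1,4.26,0],[3.1,4.26,0],[3.1,4.26,0]],"angular":[[0,0,0],[0,0,0],[0,0,0]]}' 
python3 -m inch '{"jaw":[0.5,0.5,0.5,0.5,0.5],"linear":[[3.1,4.26,0],[3.1,4.26,0],[3.1,4.26,0],[0,0,0],[0,0,0]],"angular":[[0,0,0],[0,0,0],[0,0,0],[0,0,0],[0,0,0]]}'
python3 - <<'E'
from h import *
c=bot.read_camera('wrist'); crop(c['img'],150,100,550,400,2,'w3.png',20)
print(go(.5275,-.0395,.122), w2px(c,[.5275,-.0395,.136],True))
E
```

```text
t: 7.4
tool_pos: [0.5937, -0.3475, 0.3631]
ee_rot: [[-0.917, 0.399, -0.006], [0.399, 0.917, 0.003], [0.006, 0.0, -1.0]]
force: [0.7, 0.1, 0.5]
opening: 0.0429
finger_force: 0.0
t: 7.78
tool_pos: [0.56, -0.1927, 0.366]
ee_rot: [[-0.917, 0.4, 0.002], [0.4, 0.917, -0.0], [-0.002, 0.001, -1.0]]
force: [1.8, -0.1, -0.0]
opening: 0.0429
finger_force: 0.0
t: 8.4
tool_pos: [0.5263, -0.0401, 0.3656]
ee_rot: [[-0.917, 0.399, 0.002], [0.399, 0.917, -0.001], [-0.002, 0.0, -1.0]]
force: [-0.1, 0.8, 0.3]
opening: 0.0426
finger_force: 0.0
[-0.    0.18  8.85] (np.float64(315.16389598979066), np.float64(220.0000710404865))
```

View pics/w3.png

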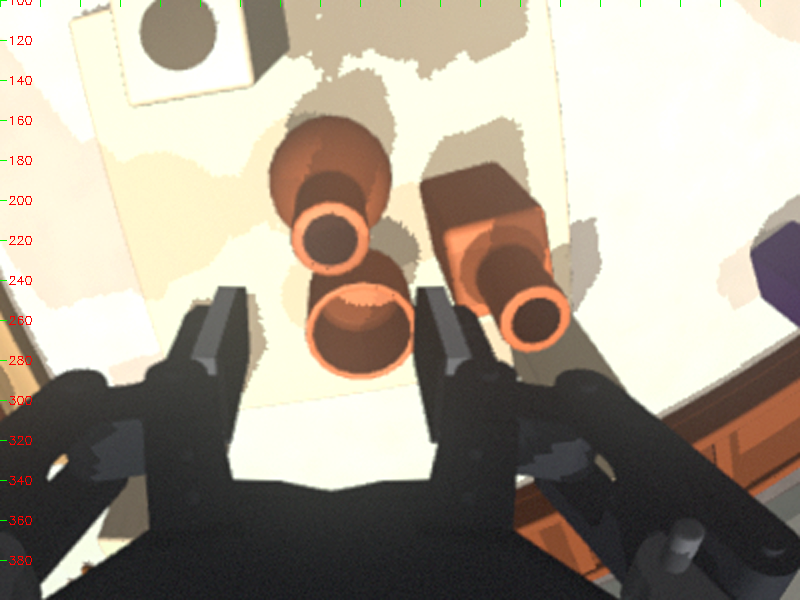

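The globe's mouth is at (315,219), exactly as predicted, centred between the pads. I'll grasp it and carry it to the board.

```bash
python3 -m inch '{"jaw":[0.5,0.5,0.5,0.5,0.5],"linear":[[0,0,2.5],[0,0,2.5],[0,0,2.5],[0,0,1.3],[0,0,0]],"angular":[[0,0,0],[0,0,0],[0,0,0],[0,0,0],[0,0,0]]}' 
python3 -m inch '{"jaw":[0.4,0.3,0.2,0.2,0.2],"linear":[[0,0,0],[0,0,0],[0,0,0],[0,0,0],[0,0,0]],"angular":[[0,0,0],[0,0,0],[0,0,0],[0,0,0],[0,0,0]]}' 40
python3 -m inch '{"jaw":[0.2,0.2,0.2,0.2,0.2],"linear":[[0,0,-0.5],[0,0,-2],[0,0,-5],[0,0,-5],[0,0,-5]],"angular":[[0,0,0],[0,0,0],[0,0,0],[0,0,0],[0,0,0]]}' 
python3 -m inch '{"jaw":[0.2,0.2,0.2],"linear":[[-1.6,-4.7,0],[-1.6,-4.7,0],[-1.6,-4.7,0]],"angular":[[0,0,0],[0,0,0],[0,0,0]]}' 
python3 -m inch '{"jaw":[0.2,0.2,0.2,0.2],"linear":[[-1.6,-4.7,0],[-1.6,-4.7,0],[-1.6,-4.7,0],[0,0,0]],"angular":[[0,0,0],[0,0,0],[0,0,0],[0,0,0]]}' 
python3 -m inch '{"jaw":[0.2,0.2,0.2,0.2,0.2],"linear":[[0,0,4],[0,0,5],[0,0,4.5],[0,0,2.5],[0,0,0.7]],"angular":[[0,0,0],[0,0,0],[0,0,0],[0,0,0],[0,0,0]]}' 
python3 -m inch '{"jaw":[0.2,0.2,0.2,0.2],"linear":[[0,0,0.3],[0,0,0.2],[0,0,0.1],[0,0,0]],"angular":[[0,0,0],[0,0,0],[0,0,0],[0,0,0]]}'
```

```text
t: 9.07
tool_pos: [0.5259, -0.0409, 0.2762]
ee_rot: [[-0.916, 0.401, -0.001], [0.401, 0.916, -0.0], [0.001, -0.001, -1.0]]
force: [-0.8, 0.1, 0.4]
opening: 0.0427
finger_force: 0.0
t: 9.7
tool_pos: [0.5264, -0.0401, 0.2777]
ee_rot: [[-0.917, 0.4, 0.002], [0.4, 0.917, -0.0], [-0.002, 0.001, -1.0]]
force: [-0.9, -1.3, 6.2]
opening: 0.0273
finger_force: 39.9
t: 10.32
tool_pos: [0.5251, -0.0392, 0.4528]
ee_rot: [[-0.917, 0.399, -0.002], [0.399, 0.917, 0.0], [0.002, -0.0, -1.0]]
force: [1.7, 0.2, -1.4]
opening: 0.0269
finger_force: 40.1
t: 10.7
tool_pos: [0.5129, -0.1887, 0.4516]
ee_rot: [[-0.917, 0.398, -0.001], [0.398, 0.917, 0.001], [0.001, 0.0, -1.0]]
force: [1.0, 0.0, -2.5]
opening: 0.0269
finger_force: 40.2
t: 11.2
tool_pos: [0.499, -0.3412, 0.4516]
ee_rot: [[-0.914, 0.407, -0.001], [0.407, 0.914, -0.003], [-0.0, -0.004, -1.0]]
force: [-0.1, 0.4, -3.9]
opening: 0.0267
finger_force: 40.3
t: 11.82
tool_pos: [0.501, -0.3346, 0.2826]
ee_rot: [[-0.917, 0.398, -0.004], [0.398, 0.917, 0.003], [0.005, 0.002, -1.0]]
force: [1.0, 0.5, -2.6]
opening: 0.0269
finger_force: 40.3
t: 12.32
tool_pos: [0.5017, -0.3368, 0.2798]
ee_rot: [[-0.917, 0.399, 0.002], [0.399, 0.917, -0.001], [-0.002, -0.0, -1.0]]
force: [-0.8, 0.6, 2.3]
opening: 0.027
finger_force: 40.6
```

```bash
python3 -m inch '{"jaw":[0.3,0.4,0.5,0.5,0.5],"linear":[[0,0,0],[0,0,0],[0,0,0],[0,0,-3.6],[0,0,-5]],"angular":[[0,0,0],[0,0,0],[0,0,0],[0,0,0],[0,0,0]]}' 
python3 -m inch '{"jaw":[0.5,0.5,0.5,0.5],"linear":[[0.95,5.08,0],[0.95,5.08,0],[0.95,5.08,0],[0.95,5.08,0]],"angular":[[0,0,0],[0,0,0],[0,0,0],[0,0,0]]}' 
python3 -m inch '{"jaw":[0.5,0.5,0.5,0.5,0.5],"linear":[[0.95,5.08,0],[0.95,5.08,0],[0.95,5.08,0],[0,0,0],[0,0,0]],"angular":[[0,0,0],[0,0,0],[0,0,0],[0,0,0],[0,0,0]]}'
python3 - <<'E'
from h import *
c=bot.read_camera('wrist'); crop(c['img'],150,100,550,400,2,'w4.png',20)
print(go(.5832,.0165,.132), w2px(c,[.5832,.0165,.146],True), w2px(c,[.602,-.055,.071],True))
E
```

```text
t: 12.95
tool_pos: [0.5009, -0.3361, 0.3641]
ee_rot: [[-0.917, 0.399, -0.004], [0.399, 0.917, 0.002], [0.004, 0.0, -1.0]]
force: [1.4, 0.0, -0.5]
opening: 0.0424
finger_force: 0.0
t: 13.45
tool_pos: [0.5478, -0.1336, 0.3647]
ee_rot: [[-0.917, 0.4, 0.0], [0.4, 0.917, -0.0], [-0.0, 0.0, -1.0]]
force: [0.4, -0.2, 0.7]
opening: 0.0426
finger_force: 0.0
t: 14.08
tool_pos: [0.5821, 0.0157, 0.3645]
ee_rot: [[-0.917, 0.399, -0.001], [0.399, 0.917, -0.001], [0.0, -0.001, -1.0]]
force: [-1.0, -0.5, 0.7]
opening: 0.0427
finger_force: 0.0
[-0.04  0.24  7.76] (np.float64(315.70199069412814), np.float64(226.55022833739545)) (np.float64(254.321083749261), np.float64(240.45719054045907))
```

View pics/w4.png

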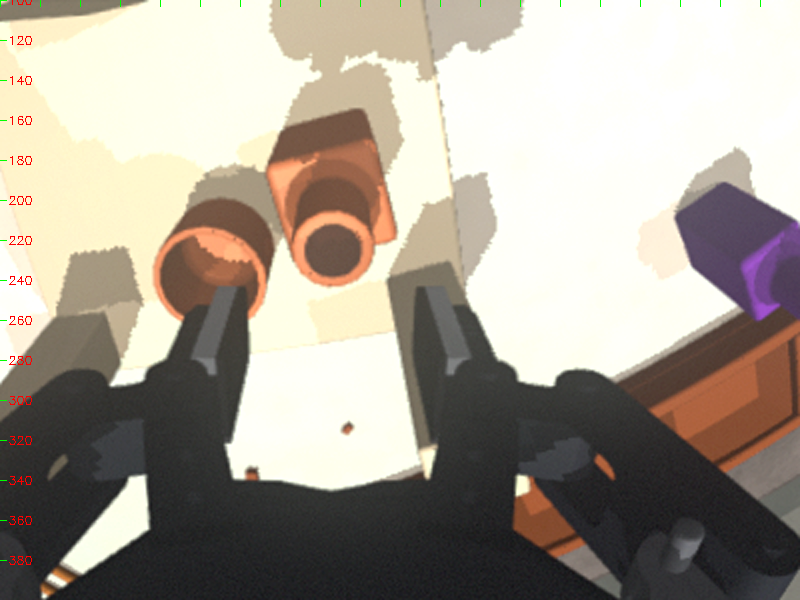

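The square's mouth is at (316,224), centred between the pads, and the cup is to the left at about (256,235). I'll take the square bottle to the board.

```bash
python3 -m inch '{"jaw":[0.5,0.5,0.5,0.5,0.5],"linear":[[0,0,2.5],[0,0,2.5],[0,0,1.8],[0,0,1],[0,0,0]],"angular":[[0,0,0],[0,0,0],[0,0,0],[0,0,0],[0,0,0]]}' 
python3 -m inch '{"jaw":[0.4,0.3,0.2,0.2,0.2],"linear":[[0,0,0],[0,0,0],[0,0,0],[0,0,0],[0,0,0]],"angular":[[0,0,0],[0,0,0],[0,0,0],[0,0,0],[0,0,0]]}' 40
python3 -m inch '{"jaw":[0.2,0.2,0.2,0.2,0.2],"linear":[[0,0,-0.5],[0,0,-2],[0,0,-5],[0,0,-5],[0,0,-5]],"angular":[[0,0,0],[0,0,0],[0,0,0],[0,0,0],[0,0,0]]}' 
python3 -m inch '{"jaw":[0.2,0.2,0.2,0.2],"linear":[[0.3,-4.78,0],[0.3,-4.78,0],[0.3,-4.78,0],[0.3,-4.78,0]],"angular":[[0,0,0],[0,0,0],[0,0,0],[0,0,0]]}' 
python3 -m inch '{"jaw":[0.2,0.2,0.2,0.2,0.2],"linear":[[0.3,-4.78,0],[0.3,-4.78,0],[0.3,-4.78,0],[0.3,-4.78,0],[0,0,0]],"angular":[[0,0,0],[0,0,0],[0,0,0],[0,0,0],[0,0,0]]}' 
python3 -m inch '{"jaw":[0.2,0.2,0.2,0.2,0.2],"linear":[[0,0,4],[0,0,5],[0,0,4.5],[0,0,2.5],[0,0,0.7]],"angular":[[0,0,0],[0,0,0],[0,0,0],[0,0,0],[0,0,0]]}' 
python3 -m inch '{"jaw":[0.2,0.2,0.2,0.2],"linear":[[0,0,0.3],[0,0,0.2],[0,0,0.1],[0,0,0]],"angular":[[0,0,0],[0,0,0],[0,0,0],[0,0,0]]}'
```

```text
t: 14.75
tool_pos: [0.5822, 0.0154, 0.2862]
ee_rot: [[-0.916, 0.4, -0.001], [0.4, 0.916, -0.0], [0.001, -0.001, -1.0]]
force: [0.3, 0.3, -0.1]
opening: 0.0426
finger_force: 0.0
t: 15.38
tool_pos: [0.5828, 0.0158, 0.2876]
ee_rot: [[-0.917, 0.399, 0.002], [0.399, 0.917, 0.0], [-0.002, 0.001, -1.0]]
force: [-0.7, -0.6, 6.8]
opening: 0.0267
finger_force: 40.3
t: 16.0
tool_pos: [0.5815, 0.0164, 0.4624]
ee_rot: [[-0.917, 0.399, -0.002], [0.399, 0.917, -0.0], [0.002, -0.001, -1.0]]
force: [0.7, 0.1, -3.0]
opening: 0.027
finger_force: 40.2
t: 16.5
tool_pos: [0.4934, -0.1553, 0.4611]
ee_rot: [[-0.917, 0.399, -0.002], [0.399, 0.917, 0.001], [0.002, -0.0, -1.0]]
force: [0.2, -0.2, -2.5]
opening: 0.0267
finger_force: 40.3
t: 17.12
tool_pos: [0.4042, -0.3284, 0.4615]
ee_rot: [[-0.913, 0.407, -0.002], [0.407, 0.913, -0.001], [0.001, -0.002, -1.0]]
force: [-0.4, 0.1, -3.2]
opening: 0.0267
finger_force: 40.4
t: 17.75
tool_pos: [0.4075, -0.3235, 0.2928]
ee_rot: [[-0.917, 0.398, -0.004], [0.398, 0.917, 0.003], [0.005, 0.002, -1.0]]
force: [-0.3, 0.1, -2.8]
opening: 0.0269
finger_force: 40.5
t: 18.25
tool_pos: [0.408, -0.3252, 0.2896]
ee_rot: [[-0.917, 0.399, 0.002], [0.399, 0.917, -0.001], [-0.002, 0.0, -1.0]]
force: [0.0, 0.6, 1.9]
opening: 0.0265
finger_force: 40.9
```

```bash
python3 -m inch '{"jaw":[0.3,0.4,0.5,0.5,0.5],"linear":[[0,0,0],[0,0,0],[0,0,0],[0,0,-2.6],[0,0,-5]],"angular":[[0,0,0],[0,0,0],[0,0,0],[0,0,0],[0,0,0]]}'
python3 - <<'E'
from h import *
c=bot.read_camera('wrist');s=bot.state();R=np.array(s['ee_rot']);p=np.array(s['tool_pos'])
print(R.T@(c['xyz']-p)); A=R.T@c['attitude']; o=R.T@(c['xyz']-p)
for u,v in[(540,375),(550,385),(80,375),(270,295),(360,245),(520,362)]:
    q=np.array([u-c['cx'],v-c['cy']])/f(c);r=np.hypot(*q);d=A@np.array([*(q/r*np.sin(r)),np.cos(r)])
    for x in (0,.015): print((u,v),(o-d*(o[0]-x)/d[0]).round(3))
E
```

```text
t: 18.88
tool_pos: [0.4072, -0.3244, 0.3639]
ee_rot: [[-0.917, 0.399, -0.004], [0.399, 0.917, 0.002], [0.005, 0.0, -1.0]]
force: [0.4, 0.3, 0.4]
opening: 0.0431
finger_force: 0.0
[0.07966318 0.00257768 0.03618659]
(540, 375) [0.   0.08 0.09]
(540, 375) [0.015 0.066 0.08 ]
(550, 385) [0.    0.081 0.084]
(550, 385) [0.015 0.067 0.075]
(80, 375) [ 0.    -0.079  0.089]
(80, 375) [ 0.015 -0.064  0.079]
(270, 295) [ 0.    -0.017  0.152]
(270, 295) [ 0.015 -0.014  0.13 ]
(360, 245) [0.    0.03  0.205]
(360, 245) [0.015 0.025 0.173]
(520, 362) [0.    0.076 0.099]
(520, 362) [0.015 0.062 0.087]
```

```bash
python3 -m inch '{"jaw":[0.5,0.5,0.8,1],"linear":[[-1,4.64,0],[-1,4.64,0],[-1,4.64,0],[-1,4.64,0]],"angular":[[0,0,0],[0,0,0],[0,0,0],[0,0,0]]}' 
python3 -m inch '{"jaw":[1,1,1,1,1],"linear":[[-1,4.64,0],[-1,4.64,0],[-1,4.64,0],[0,0,0],[0,0,0]],"angular":[[0,0,0],[0,0,0],[0,0,0],[0,0,-10],[0,0,0]]}'
python3 - <<'E'
from h import *
c=bot.read_camera('wrist'); a=c['img'][100:400,150:550]
t=bot.read_camera('top'); b=t['img'][190:290,125:225]
a=cv2.convertScaleAbs(a,alpha=1.3); b=cv2.convertScaleAbs(cv2.resize(b,(400,400),interpolation=cv2.INTER_CUBIC),alpha=1.8)
cv2.imwrite('pics/w5.png',np.vstack([np.hstack([a]),])[:,:,::-1]) if 0 else cv2.imwrite('pics/w5.png',np.hstack([np.vstack([a,np.zeros((100,400,3),np.uint8)]),b])[:,:,::-1])
print(go(.602,-.055,.042), w2px(c,[.602,-.055,.071],True))
h=cv2.cvtColor(t['img'],cv2.COLOR_RGB2HSV);
E
```

```text
t: 19.42
tool_pos: [0.5191, -0.1696, 0.3646]
ee_rot: [[-0.917, 0.4, 0.0], [0.4, 0.917, -0.0], [-0.0, -0.0, -1.0]]
force: [0.5, 0.0, 0.1]
opening: 0.0769
finger_force: 0.0
t: 20.05
tool_pos: [0.6016, -0.0548, 0.3643]
ee_rot: [[-0.972, 0.235, -0.0], [0.235, 0.972, 0.0], [0.0, 0.0, -1.0]]
force: [0.1, -0.2, -1.5]
opening: 0.0854
finger_force: 0.0
[-0.08  0.15 16.76] (np.float64(313.86750902561903), np.float64(193.70364888881406))
```

View pics/w5.png

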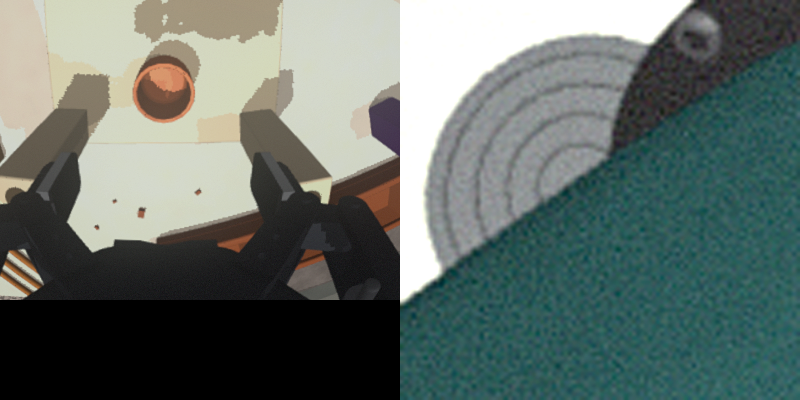

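The cup rim centre is at wrist (314,192), as predicted and centred between the fingers. The computed posts stay clear (|y|>84 mm, 35 mm behind the finger plane). I'll descend and grip gently.

```bash
python3 -m inch '{"jaw":[1,1,1,1,1],"linear":[[0,0,4],[0,0,4],[0,0,4],[0,0,2.5],[0,0,1]],"angular":[[0,0,0],[0,0,0],[0,0,0],[0,0,0],[0,0,0]]}' 
python3 -m inch '{"jaw":[1,1,0.85,0.75,0.65],"linear":[[0,0,0.9],[0,0,0.4],[0,0,0],[0,0,0],[0,0,0]],"angular":[[0,0,0],[0,0,0],[0,0,0],[0,0,0],[0,0,0]]}' 25
python3 -m inch '{"jaw":[0.6,0.55,0.55,0.55],"linear":[[0,0,0],[0,0,0],[0,0,0],[0,0,0]],"angular":[[0,0,0],[0,0,0],[0,0,0],[0,0,0]]}' 25
python3 - <<'E'
from h import *
c=bot.read_camera('wrist'); cv2.imwrite('pics/w6.png',c['img'][100:400,150:550,::-1])
E
```

```text
t: 20.78
tool_pos: [0.6006, -0.0562, 0.2083]
ee_rot: [[-0.971, 0.237, -0.003], [0.237, 0.971, -0.001], [0.002, -0.001, -1.0]]
force: [-0.5, 0.1, 0.1]
opening: 0.0853
finger_force: 0.0
t: 21.4
tool_pos: [0.6018, -0.0553, 0.1975]
ee_rot: [[-0.972, 0.234, 0.001], [0.234, 0.972, -0.0], [-0.001, 0.0, -1.0]]
force: [-0.5, -0.1, 2.2]
opening: 0.0557
finger_force: 19.7
t: 21.9
tool_pos: [0.6018, -0.0553, 0.1975]
ee_rot: [[-0.972, 0.234, 0.001], [0.234, 0.972, 0.0], [-0.001, 0.0, -1.0]]
force: [-1.0, 0.6, 5.1]
opening: 0.0554
finger_force: 25.7
```

View pics/w6.png

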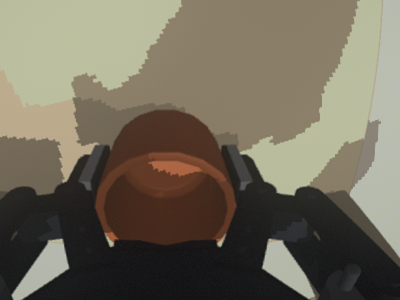

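The cup is held squarely (opening 55.4 mm). I'll lift it, and measure the wheel centre from the first top picture.

```bash
python3 -m inch '{"jaw":[0.55,0.55,0.55,0.55,0.55],"linear":[[0,0,-0.5],[0,0,-2],[0,0,-6],[0,0,-6],[0,0,-6]],"angular":[[0,0,0],[0,0,0],[0,0,0],[0,0,0],[0,0,0]]}' 
python3 -m inch '{"jaw":[0.55,0.55],"linear":[[0,0,0],[0,0,0]],"angular":[[0,0,10],[0,0,0]]}'
python3 - <<'E'
from h import *
t=bot.read_camera('top'); im=cv2.imread('pics/top0.png'); g=cv2.GaussianBlur(cv2.cvtColor(im,6),(3,3),0)[180:300,115:230]
_,m=cv2.threshold(g,0,255,cv2.THRESH_BINARY_INV+cv2.THRESH_OTSU)
m[:]=((g<75)*255)
print(np.percentile(g,[5,30,50,80]))
cs,_=cv2.findContours(m,0,1); k=max(cs,key=cv2.contourArea).reshape(-1,2)+[115,180]
print(cv2.fitEllipse(k),cv2.contourArea(k))
# predicted outline of the head top vs contour
P=np.array([px2w(t,u,v,.075)[:2] for u,v in k])
(x,y),r=cv2.minEnclosingCircle(P.astype(np.float32)); A=np.c_[2*P,np.ones(len(P))]; q=np.linalg.lstsq(A,(P**2).sum(1),rcond=None)[0]
print('mec',x,y,r,'lsq',q[:2],np.sqrt(q[2]+q[:2]@q[:2]))
w=bot.read_camera('wrist'); print(w2px(w,[*q[:2],.075],True)); a=w['img'][:,:,::-1].copy(); s=bot.state(); print(s['tool_pos'],s['t'],go(q[0],q[1],.30))
for th in np.linspace(0,6.283,40): cv2.circle(a,tuple(int(round(e)) for e in w2px(w,[q[0]+.09*np.cos(th),q[1]+.09*np.sin(th),.075],True)),1,(0,0,255),-1)
cv2.imwrite('pics/w7.png',a)
E
```

```text
t: 22.58
tool_pos: [0.601, -0.0551, 0.4046]
ee_rot: [[-0.972, 0.234, 0.0], [0.234, 0.972, 0.0], [-0.0, 0.0, -1.0]]
force: [1.0, 0.3, -1.0]
opening: 0.0557
finger_force: 27.4
t: 22.82
tool_pos: [0.6011, -0.055, 0.4032]
ee_rot: [[-0.918, 0.397, 0.002], [0.397, 0.918, 0.0], [-0.001, 0.001, -1.0]]
force: [0.1, 0.1, -0.9]
opening: 0.0561
finger_force: 27.4
[ 46.  54. 103. 104.]
((171.1930389404297, 239.255615234375), (78.45628356933594, 81.5950698852539), 4.758594036102295) 5020.0
mec 0.4893292188644409 0.32970860600471497 0.09847346693277359 lsq [0.49061543 0.32936646] 0.09325159638632839
(np.float64(564.7054459260036), np.float64(-9.528608948494792))
[ 0.60087638 -0.05481159  0.40145927] 22.925 [25.35 30.9  -5.33]
```

View pics/w7.png

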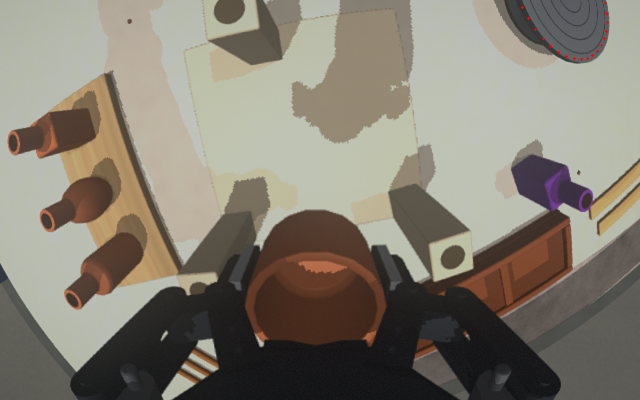

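Straight, globe and square stand on the board at wrist (75,295), (48,217), (17,140), and the cup is held. I'll carry the cup over the wheel and check the outline there.

```bash
python3 -m inch '{"jaw":[0.55,0.55,0.55,0.55],"linear":[[3.16,3.87,0],[3.16,3.87,0],[3.16,3.87,0],[3.16,3.87,0]],"angular":[[0,0,0],[0,0,0],[0,0,0],[0,0,0]]}' 
python3 -m inch '{"jaw":[0.55,0.55,0.55,0.55,0.55],"linear":[[3.16,3.87,0],[3.16,3.87,0],[3.16,3.87,0],[3.16,3.87,0],[0,0,0]],"angular":[[0,0,0],[0,0,0],[0,0,0],[0,0,0],[0,0,0]]}' 
python3 -m inch '{"jaw":[0.55],"linear":[[0,0,0]],"angular":[[0,0,0]]}'
python3 - <<'E'
from h import *
w=bot.read_camera('wrist'); a=cv2.convertScaleAbs(w['img'][:,:,::-1],alpha=1.3);s=bot.state();print(s['tool_pos'])
for th in np.linspace(0,6.283,60): cv2.circle(a,tuple(int(round(e)) for e in w2px(w,[.494+.09*np.cos(th),.33+.09*np.sin(th),.075],True)),1,(0,0,255),-1)
cv2.imwrite('pics/w8.png',a)
E
```

```text
t: 23.42
tool_pos: [0.5465, 0.1386, 0.4007]
ee_rot: [[-0.918, 0.398, -0.002], [0.398, 0.918, -0.001], [0.002, -0.002, -1.0]]
force: [0.7, 0.6, -1.2]
opening: 0.0553
finger_force: 27.4
t: 24.05
tool_pos: [0.4909, 0.3352, 0.4001]
ee_rot: [[-0.921, 0.389, -0.003], [0.389, 0.921, 0.001], [0.003, -0.0, -1.0]]
force: [0.1, -1.0, -1.2]
opening: 0.0555
finger_force: 27.4
t: 24.18
tool_pos: [0.4931, 0.3291, 0.4008]
ee_rot: [[-0.917, 0.398, -0.001], [0.398, 0.917, -0.002], [0.0, -0.002, -1.0]]
force: [0.1, -0.5, -2.2]
opening: 0.0558
finger_force: 27.4
[0.49358196 0.32814467 0.40108794]
```

View pics/w8.png

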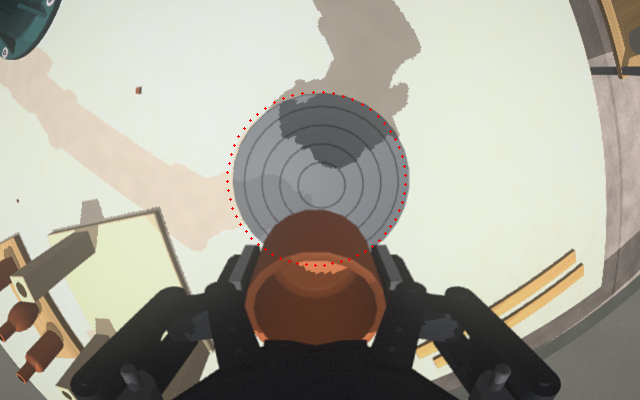

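Run:
```python
from h import *
w=bot.read_camera('wrist'); s=bot.state(); print(s['tool_pos'])
p=px2w(w,321.3,182.5,.075,True); print(p, w2px(w,[.494,.33,.075],True))
g=cv2.cvtColor(w['img'],7)
from scipy.optimize import least_squares
# edge points along rays from ring centre to the bright table, angles free of cup
for lo,hi in((160,380),):
  pts=[]
  for a in np.radians(np.arange(lo,hi,4)):
    r=np.arange(70,110,.25); xs=321+r*np.cos(a); ys=182+r*np.sin(a)
    v=cv2.remap(g.astype(np.float32),xs.astype(np.float32)[None],ys.astype(np.float32)[None],1)[0]
    d=np.diff(cv2.GaussianBlur(v[None],(9,1),0)[0]); i=d.argmax()
    if d[i]>1: pts.append(px2w(w,xs[i],ys[i],.075,True)[:2])
  P=np.array(pts); q=least_squares(lambda q:np.hypot(P[:,0]-q[0],P[:,1]-q[1])-q[2],[.49,.33,.09],loss='soft_l1',f_scale=.001).x; print(len(P),q)
```

```text
[0.49385037 0.32773681 0.40134004]
[0.49480004 0.33451591 0.075     ] (np.float64(316.7689051731205), np.float64(183.55375023539554))
55 [0.49534973 0.33458247 0.08897573]
```

```bash
python3 -m inch '{"jaw":[0.55,0.55,0.55,0.55,0.55],"linear":[[0.1,0.4,1],[0,0,4],[0,0,4],[0,0,3],[0,0,1.2]],"angular":[[0,0,0],[0,0,0],[0,0,0],[0,0,0],[0,0,0]]}' 
python3 -m inch '{"jaw":[0.55,0.55,0.55,0.55,0.55],"linear":[[0,0,0.6],[0,0,0.4],[0,0,0.2],[0,0,0.1],[0,0,0]],"angular":[[0,0,0],[0,0,0],[0,0,0],[0,0,0],[0,0,0]]}'
```

```text
t: 24.9
tool_pos: [0.4937, 0.3328, 0.2675]
ee_rot: [[-0.916, 0.4, -0.003], [0.4, 0.916, -0.002], [0.002, -0.003, -1.0]]
force: [0.2, 0.6, -1.6]
opening: 0.0561
finger_force: 27.4
t: 25.52
tool_pos: [0.4941, 0.3338, 0.2571]
ee_rot: [[-0.917, 0.399, 0.001], [0.399, 0.917, 0.0], [-0.0, 0.001, -1.0]]
force: [1.1, 0.0, -0.5]
opening: 0.0557
finger_force: 27.4
```

```bash
python3 -m inch '{"jaw":[0.55,0.55,0.55],"linear":[[0,0,0.1],[0,0,0],[0,0,0]],"angular":[[0,0,0],[0,0,0],[0,0,0]]}' 
python3 -m inch '{"jaw":[0.55,0.55,0.55],"linear":[[0,0,0.1],[0,0,0],[0,0,0]],"angular":[[0,0,0],[0,0,0],[0,0,0]]}'
```

```text
t: 25.9
tool_pos: [0.4942, 0.3337, 0.2565]
ee_rot: [[-0.917, 0.399, 0.0], [0.399, 0.917, 0.001], [0.0, 0.001, -1.0]]
force: [-2.1, -0.1, 5.8]
opening: 0.0557
finger_force: 27.8
t: 26.28
tool_pos: [0.4943, 0.3337, 0.2565]
ee_rot: [[-0.917, 0.399, -0.0], [0.399, 0.917, 0.001], [0.001, 0.001, -1.0]]
force: [-2.4, -2.1, 12.3]
opening: 0.0557
finger_force: 28.4
```

```bash
python3 -m inch '{"jaw":[0.55,0.7,0.85,1,1],"linear":[[0,0,-0.1],[0,0,0],[0,0,0],[0,0,0],[0,0,0]],"angular":[[0,0,0],[0,0,0],[0,0,0],[0,0,0],[0,0,0]]}' 
python3 -m inch '{"jaw":[1,1,1,1,1],"linear":[[0,0,-1.5],[0,0,-3],[0,0,-5],[0,0,-3.4],[0,0,0]],"angular":[[0,0,0],[0,0,0],[0,0,0],[0,0,0],[0,0,0]]}'
python3 - <<'E'
from h import *
w=bot.read_camera('wrist'); crop(w['img'],200,60,440,300,2,'w9.png',20); print(bot.state()['tool_pos'])
E
```

```text
t: 26.9
tool_pos: [0.4941, 0.3337, 0.2555]
ee_rot: [[-0.917, 0.399, -0.0], [0.399, 0.917, -0.0], [0.0, -0.0, -1.0]]
force: [0.0, 0.3, 0.3]
opening: 0.0857
finger_force: 0.0
t: 27.52
tool_pos: [0.4952, 0.3338, 0.3886]
ee_rot: [[-0.917, 0.4, 0.006], [0.4, 0.917, 0.005], [-0.004, 0.007, -1.0]]
force: [-0.4, 0.1, -0.1]
opening: 0.0855
finger_force: 0.0
[0.49434705 0.33367292 0.38670505]
```

View pics/w9.png

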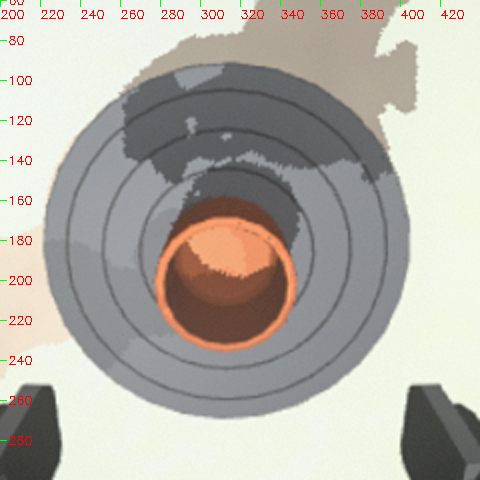

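Run:
```python
from h import *
w=bot.read_camera('wrist'); print(px2w(w,312.8,201.8,.130,True),px2w(w,313.2,180.0,.075,True))
```

```text
[0.49105671 0.33513844 0.13      ] [0.4879265 0.3366962 0.075    ]
```

The cup stands on the wheel, rim centre (313,202) against wheel centre (313,180). That works out to about 3 mm off centre, which is fine. Next come the bottles, starting with the square one.

```bash
python3 -m inch '{"jaw":[1,0.8,0.5,0.5,0.5],"linear":[[-1.41,-4.91,0],[-1.41,-4.91,0],[-1.41,-4.91,0],[-1.41,-4.91,0],[-1.41,-4.91,0]],"angular":[[0,0,0],[0,0,0],[0,0,0],[0,0,0],[0,0,0]]}' 40
python3 -m inch '{"jaw":[0.5,0.5,0.5,0.5],"linear":[[-1.41,-4.91,0],[-1.41,-4.91,0],[-1.41,-4.91,0],[-1.41,-4.91,0]],"angular":[[0,0,0],[0,0,0],[0,0,0],[0,0,0]]}' 
python3 -m inch '{"jaw":[0.5,0.5,0.5,0.5,0.5],"linear":[[-1.41,-4.91,0],[-1.41,-4.91,0],[-1.41,-4.91,0],[-1.46,-4.91,0],[0,0,0]],"angular":[[0,0,0],[0,0,0],[0,0,0],[0,0,0],[0,0,0]]}' 
python3 -m inch '{"jaw":[0.5,0.5],"linear":[[0,0,0],[0,0,0]],"angular":[[0,0,0],[0,0,0]]}'
python3 - <<'E'
from h import *
print(go(.408,-.325,.290-.155))
E
```

```text
t: 28.25
tool_pos: [0.4596, 0.0789, 0.3837]
ee_rot: [[-0.917, 0.399, -0.002], [0.399, 0.917, -0.001], [0.002, -0.002, -1.0]]
force: [0.6, -1.1, 0.2]
opening: 0.0427
finger_force: 0.0
t: 28.75
tool_pos: [0.433, -0.1234, 0.3838]
ee_rot: [[-0.917, 0.399, -0.002], [0.399, 0.917, 0.0], [0.002, -0.001, -1.0]]
force: [0.1, 0.8, 0.6]
opening: 0.0431
finger_force: 0.0
t: 29.38
tool_pos: [0.4058, -0.329, 0.3842]
ee_rot: [[-0.914, 0.407, -0.002], [0.407, 0.914, -0.003], [0.0, -0.003, -1.0]]
force: [-0.0, 0.7, -0.3]
opening: 0.0428
finger_force: 0.0
t: 29.62
tool_pos: [0.408, -0.3232, 0.384]
ee_rot: [[-0.918, 0.397, -0.001], [0.397, 0.918, 0.002], [0.002, 0.001, -1.0]]
force: [-0.2, 0.3, 0.5]
opening: 0.0426
finger_force: 0.0
[-0.12 -0.19  9.4 ]
```

```bash
python3 -m inch '{"jaw":[0.5,0.5,0.5,0.5,0.5],"linear":[[0,0,3],[0,0,3],[0,0,2.5],[0,0,1.1],[0,0,0]],"angular":[[0,0,0],[0,0,0],[0,0,0],[0,0,0],[0,0,0]]}' 
python3 -m inch '{"jaw":[0.4,0.3,0.2,0.2,0.2],"linear":[[0,0,0],[0,0,0],[0,0,0],[0,0,0],[0,0,0]],"angular":[[0,0,0],[0,0,0],[0,0,0],[0,0,0],[0,0,0]]}' 40
python3 -m inch '{"jaw":[0.2,0.2,0.2,0.2,0.2],"linear":[[0,0,-0.5],[0,0,-2],[0,0,-5],[0,0,-5],[0,0,-5]],"angular":[[0,0,0],[0,0,0],[0,0,0],[0,0,0],[0,0,0]]}' 
python3 -m inch '{"jaw":[0.2,0.2,0.2,0.2],"linear":[[-0.3,4.78,0],[-0.3,4.78,0],[-0.3,4.78,0],[-0.3,4.78,0]],"angular":[[0,0,0],[0,0,0],[0,0,0],[0,0,0]]}' 
python3 -m inch '{"jaw":[0.2,0.2,0.2,0.2,0.2],"linear":[[-0.3,4.78,0],[-0.3,4.78,0],[-0.3,4.78,0],[-0.3,4.78,0],[0,0,0]],"angular":[[0,0,0],[0,0,0],[0,0,0],[0,0,0],[0,0,0]]}' 
python3 -m inch '{"jaw":[0.2,0.2,0.2,0.2,0.2],"linear":[[0,0,0],[0,0,4],[0,0,5],[0,0,4.5],[0,0,2.5]],"angular":[[0,0,0],[0,0,0],[0,0,0],[0,0,0],[0,0,0]]}' 
python3 -m inch '{"jaw":[0.2,0.2,0.2,0.2,0.2],"linear":[[0,0,0.7],[0,0,0.5],[0,0,0.3],[0,0,0.1],[0,0,0]],"angular":[[0,0,0],[0,0,0],[0,0,0],[0,0,0],[0,0,0]]}'
```

```text
t: 30.25
tool_pos: [0.4079, -0.3241, 0.2883]
ee_rot: [[-0.917, 0.398, -0.001], [0.398, 0.917, 0.001], [0.001, 0.001, -1.0]]
force: [0.7, 0.5, -1.4]
opening: 0.0427
finger_force: 0.0
t: 30.88
tool_pos: [0.408, -0.3253, 0.2897]
ee_rot: [[-0.917, 0.399, 0.002], [0.399, 0.917, -0.001], [-0.002, 0.0, -1.0]]
force: [-0.9, 0.4, 7.2]
opening: 0.0261
finger_force: 40.0
t: 31.5
tool_pos: [0.4071, -0.3244, 0.4647]
ee_rot: [[-0.917, 0.4, -0.001], [0.4, 0.917, 0.001], [0.002, 0.0, -1.0]]
force: [1.2, -0.3, -4.1]
opening: 0.0266
finger_force: 40.2
t: 32.0
tool_pos: [0.4948, -0.1528, 0.4634]
ee_rot: [[-0.917, 0.4, -0.001], [0.4, 0.917, 0.0], [0.001, -0.0, -1.0]]
force: [1.4, 0.4, -2.2]
opening: 0.0268
finger_force: 40.2
t: 32.62
tool_pos: [0.5836, 0.022, 0.4626]
ee_rot: [[-0.92, 0.391, -0.001], [0.391, 0.92, 0.002], [0.001, 0.002, -1.0]]
force: [-0.4, 0.1, -3.7]
opening: 0.0268
finger_force: 40.4
t: 33.25
tool_pos: [0.5807, 0.0143, 0.3015]
ee_rot: [[-0.916, 0.402, -0.004], [0.402, 0.916, -0.001], [0.003, -0.003, -1.0]]
force: [-0.2, 0.2, -3.5]
opening: 0.0268
finger_force: 40.4
t: 33.88
tool_pos: [0.5826, 0.0162, 0.2883]
ee_rot: [[-0.917, 0.399, 0.001], [0.399, 0.917, 0.0], [-0.001, 0.001, -1.0]]
force: [0.7, 0.4, -3.2]
opening: 0.0269
finger_force: 40.4
```

```bash
python3 -m inch '{"jaw":[0.2,0.2,0.2],"linear":[[0,0,0.1],[0,0,0],[0,0,0]],"angular":[[0,0,0],[0,0,0],[0,0,0]]}'
```

```text
t: 34.25
tool_pos: [0.5827, 0.0161, 0.2878]
ee_rot: [[-0.917, 0.399, 0.001], [0.399, 0.917, 0.001], [-0.001, 0.001, -1.0]]
force: [-1.5, 0.2, 5.9]
opening: 0.0264
finger_force: 41.3
```

```bash
python3 -m inch '{"jaw":[0.3,0.4,0.5,0.5,0.5],"linear":[[0,0,0],[0,0,0],[0,0,0],[0,0,-3],[0,0,-5]],"angular":[[0,0,0],[0,0,0],[0,0,0],[0,0,0],[0,0,0]]}' 
python3 -m inch '{"jaw":[0.5,0.5,0.5,0.5],"linear":[[-0.95,-5.08,0],[-0.95,-5.08,0],[-0.95,-5.08,0],[-0.95,-5.08,0]],"angular":[[0,0,0],[0,0,0],[0,0,0],[0,0,0]]}' 
python3 -m inch '{"jaw":[0.5,0.5,0.5,0.5,0.5],"linear":[[-0.95,-5.08,0],[-0.95,-5.08,0],[-0.95,-5.08,0],[0,0,0],[0,0,0]],"angular":[[0,0,0],[0,0,0],[0,0,0],[0,0,0],[0,0,0]]}' 
python3 -m inch '{"jaw":[0.5,0.5,0.5,0.5,0.5],"linear":[[0,0,3],[0,0,2.5],[0,0,2],[0,0,1.3],[0,0,0]],"angular":[[0,0,0],[0,0,0],[0,0,0],[0,0,0],[0,0,0]]}' 
python3 -m inch '{"jaw":[0.4,0.3,0.2,0.2,0.2],"linear":[[0,0,0],[0,0,0],[0,0,0],[0,0,0],[0,0,0]],"angular":[[0,0,0],[0,0,0],[0,0,0],[0,0,0],[0,0,0]]}' 40
```

```text
t: 34.88
tool_pos: [0.5818, 0.0163, 0.3659]
ee_rot: [[-0.917, 0.399, -0.004], [0.399, 0.917, -0.001], [0.004, -0.002, -1.0]]
force: [-0.8, 0.3, 0.5]
opening: 0.043
finger_force: 0.0
t: 35.38
tool_pos: [0.5357, -0.1868, 0.3668]
ee_rot: [[-0.917, 0.399, 0.001], [0.399, 0.917, -0.0], [-0.001, -0.0, -1.0]]
force: [0.4, -0.3, 0.0]
opening: 0.0425
finger_force: 0.0
t: 36.0
tool_pos: [0.5013, -0.3363, 0.3664]
ee_rot: [[-0.917, 0.4, -0.0], [0.4, 0.917, 0.001], [0.001, 0.001, -1.0]]
force: [1.3, -0.4, 1.0]
opening: 0.0428
finger_force: 0.0
t: 36.62
tool_pos: [0.5014, -0.3359, 0.2778]
ee_rot: [[-0.917, 0.399, -0.001], [0.399, 0.917, 0.001], [0.002, 0.0, -1.0]]
force: [-0.2, 0.7, 0.5]
opening: 0.0429
finger_force: 0.0
t: 37.25
tool_pos: [0.5017, -0.337, 0.2797]
ee_rot: [[-0.917, 0.4, 0.002], [0.4, 0.917, -0.001], [-0.002, -0.0, -1.0]]
force: [-0.5, -0.5, 5.5]
opening: 0.0274
finger_force: 40.2
```

Next I lift the globe, carry it back along the same offsets, and stop just above contact.

```bash
python3 -m inch '{"jaw":[0.2,0.2,0.2,0.2,0.2],"linear":[[0,0,-0.5],[0,0,-2],[0,0,-5],[0,0,-5],[0,0,-5]],"angular":[[0,0,0],[0,0,0],[0,0,0],[0,0,0],[0,0,0]]}' 
python3 -m inch '{"jaw":[0.2,0.2,0.2],"linear":[[1.6,4.7,0],[1.6,4.7,0],[1.6,4.7,0]],"angular":[[0,0,0],[0,0,0],[0,0,0]]}' 
python3 -m inch '{"jaw":[0.2,0.2,0.2,0.2,0.2],"linear":[[1.6,4.7,0],[1.6,4.7,0],[1.6,4.7,0],[0,0,0],[0,0,0]],"angular":[[0,0,0],[0,0,0],[0,0,0],[0,0,0],[0,0,0]]}' 
python3 -m inch '{"jaw":[0.2,0.2,0.2,0.2,0.2],"linear":[[0,0,4],[0,0,5],[0,0,4.5],[0,0,2.5],[0,0,0.7]],"angular":[[0,0,0],[0,0,0],[0,0,0],[0,0,0],[0,0,0]]}' 
python3 -m inch '{"jaw":[0.2,0.2,0.2,0.2],"linear":[[0,0,0.5],[0,0,0.3],[0,0,0.1],[0,0,0]],"angular":[[0,0,0],[0,0,0],[0,0,0],[0,0,0]]}' 
python3 -m inch '{"jaw":[0.2,0.2,0.2],"linear":[[0,0,0.1],[0,0,0],[0,0,0]],"angular":[[0,0,0],[0,0,0],[0,0,0]]}'
```

```text
t: 37.88
tool_pos: [0.5008, -0.3361, 0.456]
ee_rot: [[-0.917, 0.4, -0.0], [0.4, 0.917, 0.0], [0.0, 0.0, -1.0]]
force: [1.1, 0.1, -2.4]
opening: 0.0268
finger_force: 40.0
t: 38.25
tool_pos: [0.513, -0.1865, 0.4546]
ee_rot: [[-0.917, 0.4, 0.0], [0.4, 0.917, 0.0], [-0.0, 0.001, -1.0]]
force: [-0.1, 1.1, -2.0]
opening: 0.0271
finger_force: 40.0
t: 38.88
tool_pos: [0.5255, -0.0399, 0.4542]
ee_rot: [[-0.917, 0.399, 0.0], [0.399, 0.917, -0.001], [-0.0, -0.0, -1.0]]
force: [0.3, -1.3, -1.3]
opening: 0.027
finger_force: 40.2
t: 39.5
tool_pos: [0.5254, -0.0414, 0.2857]
ee_rot: [[-0.916, 0.402, -0.003], [0.402, 0.916, -0.001], [0.002, -0.002, -1.0]]
force: [-0.6, 0.2, -1.6]
opening: 0.0269
finger_force: 40.2
t: 40.0
tool_pos: [0.5261, -0.0396, 0.2782]
ee_rot: [[-0.917, 0.399, 0.001], [0.399, 0.917, 0.0], [-0.001, 0.0, -1.0]]
force: [0.4, 0.3, -2.1]
opening: 0.0269
finger_force: 40.2
t: 40.38
tool_pos: [0.5263, -0.0397, 0.2777]
ee_rot: [[-0.917, 0.399, 0.001], [0.399, 0.917, 0.0], [-0.001, 0.001, -1.0]]
force: [-1.7, 0.4, 5.5]
opening: 0.027
finger_force: 41.0
```

```bash
python3 -m inch '{"jaw":[0.3,0.4,0.5,0.5,0.5],"linear":[[0,0,0],[0,0,0],[0,0,0],[0,0,-3.8],[0,0,-5]],"angular":[[0,0,0],[0,0,0],[0,0,0],[0,0,0],[0,0,0]]}' 
python3 -m inch '{"jaw":[0.5,0.5,0.5],"linear":[[-3.1,-4.26,0],[-3.1,-4.26,0],[-3.1,-4.26,0]],"angular":[[0,0,0],[0,0,0],[0,0,0]]}' 
python3 -m inch '{"jaw":[0.5,0.5,0.5,0.5,0.5],"linear":[[-3.1,-4.26,0],[-3.1,-4.26,0],[-3.1,-4.26,0],[0,0,0],[0,0,0]],"angular":[[0,0,0],[0,0,0],[0,0,0],[0,0,0],[0,0,0]]}' 
python3 -m inch '{"jaw":[0.5,0.5,0.5,0.5,0.5],"linear":[[0,0,2],[0,0,2],[0,0,1.6],[0,0,1],[0,0,0]],"angular":[[0,0,0],[0,0,0],[0,0,0],[0,0,0],[0,0,0]]}' 
python3 -m inch '{"jaw":[0.4,0.3,0.2,0.2,0.2],"linear":[[0,0,0],[0,0,0],[0,0,0],[0,0,0],[0,0,0]],"angular":[[0,0,0],[0,0,0],[0,0,0],[0,0,0],[0,0,0]]}' 40
```

```text
t: 41.0
tool_pos: [0.5256, -0.0394, 0.3646]
ee_rot: [[-0.917, 0.399, -0.003], [0.399, 0.917, -0.0], [0.003, -0.002, -1.0]]
force: [0.5, 0.3, 0.3]
opening: 0.0426
finger_force: 0.0
t: 41.38
tool_pos: [0.5606, -0.195, 0.3649]
ee_rot: [[-0.917, 0.398, 0.001], [0.398, 0.917, 0.0], [-0.001, 0.0, -1.0]]
force: [0.4, 0.6, -0.5]
opening: 0.0426
finger_force: 0.0
t: 42.0
tool_pos: [0.5942, -0.3477, 0.364]
ee_rot: [[-0.917, 0.4, -0.001], [0.4, 0.917, 0.001], [0.002, 0.001, -1.0]]
force: [0.7, 0.3, -0.8]
opening: 0.0428
finger_force: 0.0
t: 42.62
tool_pos: [0.5942, -0.348, 0.2975]
ee_rot: [[-0.917, 0.399, -0.002], [0.399, 0.917, 0.001], [0.002, 0.0, -1.0]]
force: [-0.6, 0.2, 0.1]
opening: 0.0426
finger_force: 0.0
t: 43.25
tool_pos: [0.5947, -0.3486, 0.2996]
ee_rot: [[-0.917, 0.399, 0.002], [0.399, 0.917, -0.001], [-0.002, -0.0, -1.0]]
force: [-0.4, -0.7, 5.0]
opening: 0.0274
finger_force: 40.3
```

```bash
python3 -m inch '{"jaw":[0.2,0.2,0.2,0.2,0.2],"linear":[[0,0,-0.5],[0,0,-2],[0,0,-5],[0,0,-5],[0,0,-5]],"angular":[[0,0,0],[0,0,0],[0,0,0],[0,0,0],[0,0,0]]}' 
python3 -m inch '{"jaw":[0.2,0.2,0.2,0.2,0.2],"linear":[[2.56,4.06,0],[2.56,4.06,0],[2.56,4.06,0],[2.56,4.06,0],[2.56,4.06,0]],"angular":[[0,0,0],[0,0,0],[0,0,0],[0,0,0],[0,0,0]]}' 
python3 -m inch '{"jaw":[0.2,0.2,0.2,0.2,0.2],"linear":[[0,0,0],[0,0,0],[0,0,4],[0,0,5],[0,0,4.5]],"angular":[[0,0,0],[0,0,0],[0,0,0],[0,0,0],[0,0,0]]}' 
python3 -m inch '{"jaw":[0.2,0.2,0.2,0.2,0.2],"linear":[[0,0,2.5],[0,0,0.7],[0,0,0.5],[0,0,0.3],[0,0,0.1]],"angular":[[0,0,0],[0,0,0],[0,0,0],[0,0,0],[0,0,0]]}' 
python3 -m inch '{"jaw":[0.2,0.2,0.2,0.2],"linear":[[0,0,0],[0,0,0.1],[0,0,0],[0,0,0]],"angular":[[0,0,0],[0,0,0],[0,0,0],[0,0,0]]}'
```

```text
t: 43.88
tool_pos: [0.5939, -0.3479, 0.4758]
ee_rot: [[-0.917, 0.4, -0.001], [0.4, 0.917, 0.0], [0.001, 0.0, -1.0]]
force: [0.6, -0.1, -2.6]
opening: 0.0268
finger_force: 40.1
t: 44.5
tool_pos: [0.5572, -0.1095, 0.4744]
ee_rot: [[-0.917, 0.4, 0.0], [0.4, 0.917, 0.0], [0.0, 0.0, -1.0]]
force: [1.2, -0.2, -3.2]
opening: 0.0271
finger_force: 40.1
t: 45.12
tool_pos: [0.5581, -0.113, 0.3379]
ee_rot: [[-0.916, 0.402, 0.001], [0.402, 0.916, -0.001], [-0.001, -0.001, -1.0]]
force: [-0.2, 0.2, -2.6]
opening: 0.0268
finger_force: 40.2
t: 45.75
tool_pos: [0.5585, -0.1111, 0.2985]
ee_rot: [[-0.917, 0.399, 0.002], [0.399, 0.917, -0.0], [-0.002, 0.0, -1.0]]
force: [-0.1, 0.2, -2.3]
opening: 0.0272
finger_force: 40.3
t: 46.25
tool_pos: [0.5584, -0.1111, 0.2976]
ee_rot: [[-0.917, 0.399, 0.001], [0.399, 0.917, 0.0], [-0.001, 0.001, -1.0]]
force: [-1.4, -0.5, 5.7]
opening: 0.0272
finger_force: 41.2
```

```bash
python3 -m inch '{"jaw":[0.3,0.4,0.5,0.5,0.5],"linear":[[0,0,0],[0,0,0],[0,0,0],[0,0,-3],[0,0,-6]],"angular":[[0,0,0],[0,0,0],[0,0,0],[0,0,0],[0,0,0]]}' 
python3 -m inch '{"jaw":[0.5,0.5,0.5,0.5,0.5],"linear":[[0,0,-5],[0,-5,0],[0,-6,0],[0,-6,0],[0,-6,0]],"angular":[[0,0,0],[0,0,0],[0,0,0],[0,0,0],[0,0,0]]}' 
python3 -m inch '{"jaw":[0.5,0.5,0.5],"linear":[[0,-6,0],[0,-6,0],[0,0,0]],"angular":[[0,0,0],[0,0,0],[0,0,0]]}'
python3 - <<'E'
from h import *
c=bot.read_camera('top'); b0=cv2.imread('pics/top0.png'); a=c['img'][:,:,::-1]
k=lambda i:cv2.convertScaleAbs(cv2.resize(i[125:275,260:410],(400,400),interpolation=2),alpha=1.5)
w=cv2.convertScaleAbs(cv2.resize(a[180:290,60:260],(400,220)),alpha=1.6); s=cv2.resize(bot.read_camera('scene')['img'][100:280,200:500,::-1],(400,220))
cv2.imwrite('pics/final.png',np.vstack([np.hstack([k(b0),k(a)])[:380],np.hstack([w,s])]))
E
```

```text
t: 46.88
tool_pos: [0.5574, -0.1104, 0.3854]
ee_rot: [[-0.917, 0.399, -0.006], [0.399, 0.917, 0.0], [0.006, -0.002, -1.0]]
force: [1.4, 1.3, 0.5]
opening: 0.0427
finger_force: 0.0
t: 47.5
tool_pos: [0.4654, -0.3233, 0.4367]
ee_rot: [[-0.917, 0.399, 0.0], [0.399, 0.917, -0.0], [-0.001, 0.0, -1.0]]
force: [1.1, 0.0, 0.5]
opening: 0.0428
finger_force: 0.0
t: 47.88
tool_pos: [0.414, -0.4373, 0.4372]
ee_rot: [[-0.912, 0.409, -0.001], [0.409, 0.912, -0.005], [-0.001, -0.005, -1.0]]
force: [-0.1, -0.2, 0.4]
opening: 0.0428
finger_force: 0.0
```

View pics/final.png

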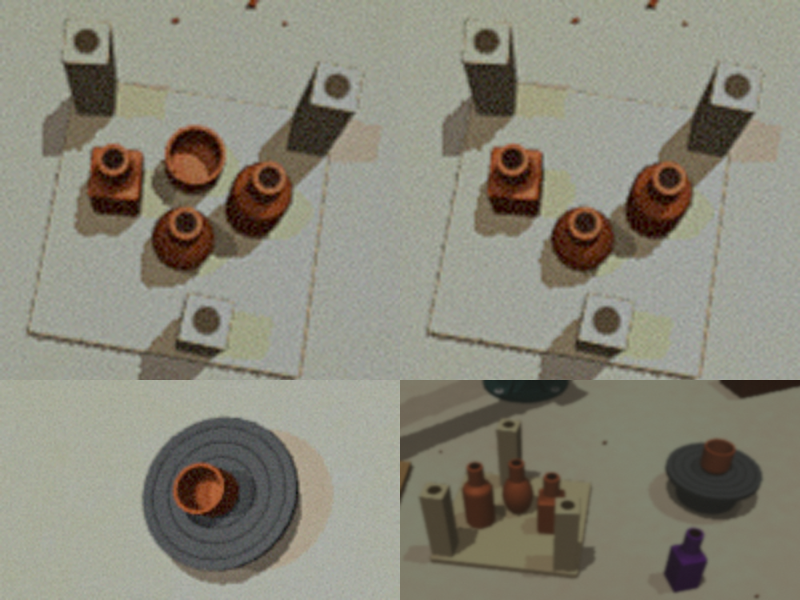

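The left and right crops match for bottles and posts. The cup looks slightly left of the middle of the wheel in the top view, so I'll measure it.

Run:
```python
from h import *
c=bot.read_camera('top'); a=c['img'][:,:,::-1]
print('cup rim',px2w(c,160.3,234,.130))
b=cv2.convertScaleAbs(cv2.resize(a[185:285,120:220],(600,600),interpolation=2),alpha=1.8)
for q,z,r,col in(((.494,.3337),.130,.028,(0,255,0)),((.494,.3337),.075,.09,(0,0,255)),((.494,.3337),.075,.028,(0,255,255))):
  for th in np.linspace(0,6.283,50):
    u,v=w2px(c,[q[0]+r*np.cos(th),q[1]+r*np.sin(th),z]); cv2.circle(b,(int((u+.5-120)*6),int((v+.5-185)*6)),1,col,-1)
cv2.imwrite('pics/wheel.png',b)
```

```text
cup rim [0.49446382 0.33155178 0.13      ]
```

View pics/wheel.png

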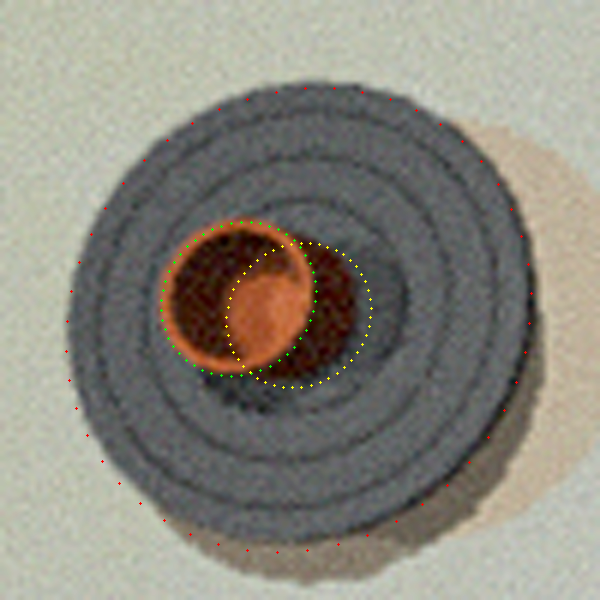

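The cup is about 3 mm from the wheel centre (rim at (160,234), wheel ring centre at about (170,236)), so it is well centred. Everything else is in place and the gripper touches nothing.

```bash
python3 -c "
from plant import bot
print(bot.state()['t'],bot.hand_in())"
```

```text
the job is handed in; nothing more can be done
48.025 None
```

I handed the job in at 48 s: the cup stands about 3 mm from the centre of the banding wheel, and all three bottles are back upright where they stood on the kiln shelf. The posts look unmoved in the before-and-after pictures.

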